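# Click the blue tile sample into the display dock and hang its tag

## Robot

A 7-joint arm with a two-finger parallel gripper is mounted at the origin on the work surface. World frame = base frame: x ahead of the robot, y to its left, z up, the work surface at z = 0. Lengths are in m, angles in degrees, forces in N, time in s.
With the tool pointing down it reaches from about 0.4 to 0.875 m from the base axis. Payload 6.5 kg.
Tool frame: the origin (TCP) lies midway between the tips of the shut fingers; the grasp point (between the pads) lies 19 mm behind it; z points along the fingers, x is the direction in which the jaws open and shut, and the axes are right-handed (so a half turn about z gives the same grasp; the last joint's range is limited). The gripper opens to 88 mm and grips with 3 to 60 N. Pads are 18 mm wide; open, the fingers measure 123 mm over their backs; the gripper's body (75 mm by 187 mm) begins 45 mm behind the grasp point.
Start: joints at [-71.173, 30.733, -0.252, 88.115, 0.149, 61.152, -4.079], TCP at [0.25, 0.6, 0.239] pointing down, gripper open.
Joint ranges: [-154.64, 154.64], [-21.42, 123.67], [-72.66, 72.17], [13.99, 137.28], [-74.86, 254.86], [10.95, 109.41], [-158.01, 158.01]. Speed limits (degrees/s): [136.94, 136.94, 180, 180, 180, 180, 180].

## Interface

Orientations are given as [roll, pitch, yaw] about the fixed x, y, z axes, in that order (R = Rz(yaw) Ry(pitch) Rx(roll)).
In Python, from plant import sense, optics, bot gives the robot as it stands.
- The arm moves only by the tool send_rows, never from a script. Its argument "steps" is one flat list of numbers, 5 for each row, row after row: the closure, from 0 (fully open) to 1 (shut), then the shift along the tool's x, y, z in cm, then the turn about the tool's z in degrees. A call has 1 to 8 rows; each row is the pose to reach, as a shift and turn from the pose commanded when the call began, along the tool's axes at that moment; what a row does not reach only later rows make up. A row lasts 1/10 s, in which the tool goes at most 50 mm and 8.59 degrees, less where a joint would pass 70% of its speed; a pose out of reach is approached as far as the arm can. A call with a gripper value outside its range is refused whole. The fingers move at their own pace and stop on an object; "force" is the grip in N (left out, the last holds). Time passes only in rows, so rows that repeat a pose let the fingers close. It gives the time, the measured TCP pose, the force and the opening at its end, in the units of the state.
- sense(): the state, without advancing time (a new reading comes with each control period).
- optics.snapshot(name): name is "scene" or "top" or "wrist"; returns a dict with "pixels" (384x512x3 uint8, red, green, blue), "range_z" (384x512 float32, m along the optical axis (not along the pixel's ray), 0 where there is no reading), "mtx" (3x3 intrinsics, pixels), "pose" (4x4, takes a point from camera to world coordinates); the wrist camera has in their place "T_tool_cam" (4x4, takes a point from camera to tool coordinates, whose origin is the TCP and whose axes are the tool frame's). Camera axes: x right, y down, z forward; pixel columns grow to the right and rows downward; lengths in m; the calibration is good to about 2 mm. The wrist camera is an equidistant fisheye: a pixel r from the principal point sees the ray r / f radians off the axis. A picture is of the moment at which its call begins: read the wrist's pose just before it.
- bot.sign_off(): hands the job in, once; it reports no verdict.
The state is a dict: "time_s": time; "qpos": joint angles; "joint_velocities": joint speeds; "joint_efforts": joint torques, N m; "position": TCP position; "tool_rot": TCP orientation; "contact_force": force on the tool from outside, world axes, zero at the start; "torque": the same for the moment, N m; "width": finger opening in m.
Only numpy, scipy, OpenCV 4.12 (cv2) and the standard library are available. Lean on these libraries where they do the work, as an engineer would, in place of code of your own. Each camera call takes 0.05 s, during which the arm holds its last target. There are 200 camera calls.

## Task

Put the blue tile sample on display: set the blue carrier flat on the open end of the dock and slide it in under the lips, past the red spring catch, fully home so that the catch clicks shut behind it. Then take the blue tag out of its stand and hang it by its hole on the peg of the post, hanging freely. Leave the ochre carrier and the ochre tag where they are.

Things in the scene. Friction and masses are not known exactly. Their poses are not given: they have to be found in the camera images.
- blue_carrier: Tile sample carrier, blue faces with white motifs: flat plate 120 (its x) x 84 (y) x 14 thick, corners chamfered 6, 0.25 to 0.5 kg, flat on the table. In its middle a black upright handle block: 14 thick along x, 50 long along y, 36 tall above the plate (top 50 above the underside). Origin: centre of the underside, z up. Both ends alike: either may go in first.
- ochre_carrier: The same carrier with ochre-yellow faces and terracotta motifs; leave it alone (it must not move 20 mm).
- dock: Fixed display dock. x = slide-in direction, y left of it, z up. Origin on the table, right below the centre of a carrier that is fully home. Aluminium floor 6 thick, x = -200 to +80, 116 wide. Dark guide rails, inner faces at y = +46 and -46 (4 clearance each side), 30 high, from x = -60 (left) and -80 (right, flared lead-in from -110) to a back stop face at x = +60.
- dock_lips (a point): Middle of the mouth of the lips over the rails (dock x = -53, 24 above the table). Lips reach over the carrier's edges from here on: inner edges at y = +36 and -36, underside 24 above the table (4 clearance over the carrier), turned up at the mouth. So the carrier cannot be lowered in from above; it has to be slid in along the dock's x.
- dock_home (a point): Point on the dock floor (6 above the table) where the centre of the carrier's underside is when fully home, axes as the dock's. Home, the carrier's leading end is against the back stop (1 to 2 mm short is also home: the catch shuts with up to 3.5 mm of play).
- dock_start (a point): Point on the dock's open floor, 165 before dock_home: with the centre of its underside here and its x along the dock's x (either way), the carrier lies flat on the floor clear of catch, rails and lips.
- catch (a joint): Red spring catch on the dock's left, dock x = -107 to -64, 8 to 24 above the table. 0 = out in the path (tip at dock y = +26, 16 into the carrier's path); grows (m) as it is pushed aside along +y: 0.012 to 0.020 with the carrier alongside, at most 0.024. A 31-degree ramp faces the open end; spring 2 N at 0, 6 N alongside, slippery; sliding past takes 3 to 12 N. Snaps to 0 when the carrier's trailing end passes dock x = -63.5.
- blue_tag: Blue tag plate with a white square and blue diamond, 140 tall (z), 60 wide (y), 8 thick (x), 0.09 to 0.14 kg, with a round through hole 30 in diameter along x, centred 85 above its lower edge (55 below its top edge). Stands upright in a slot of the tag stand. Origin at the centre of its lower edge, z up. Front and back are alike.
- blue_tag_eye (a point): Centre of the hole of the blue tag, 85 above its origin.
- ochre_tag: The same tag in ochre yellow, in the other slot; leave it standing there (it must not move 20 mm).
- tag_stand: Fixed wooden stand, 176 long (y) x 60 x 38 high, with two slots side by side along its y at y = +43 and -43; each is 11 wide along x, 80 long, its floor 8 above the table, walls up to 38 above the table: lift a tag by 35 or more to clear it. Origin on the table at its centre.
- post: Fixed dark post: round foot 72 in diameter, column 20 x 24, 142 high. A round steel peg 10 in diameter leaves its -x face at 134 high and points along the post's -x (roughly to the robot), rising 13.5 degrees to a brass ball 15 in diameter at its tip, 62 in front of the column's axis, 147 high. Origin on the table under the column, z up.
- peg_mid (a point): Point on the peg's axis half way along, 36 in front of the column's axis, 141 high; axes as the post's. With the tag hanging, its hole's centre is 10 below the peg's axis and its faces look along the post's x.
- peg_tip (a point): Centre of the brass ball at the peg's tip.

How it is judged:
By the outcome, as a careful person would: the job done as asked, in the order asked, and still so for the second after the job is handed in, with the robot touching nothing.
It also fails if it takes over 58 s, if anything falls off the work surface, if the arm or the gripper's body presses on something with over 40 N, if the wrist force passes 120 N, or if a joint passes its speed limit or range.

## Working session

There is one attempt and no reset: what is moved stays moved. The work goes in short steps, Python scripts to look and compute and a tool call to move; the robot and the scene stay as the last step left them, time stands still between calls to the robot, and variables do not carry over. Pictures are saved under pics/ and viewed, about 8 in all and at most 12, crops included, and the job is handed in when it is done.

Besides the shell and the picture viewer there is one more tool, called after "Call:" in YAML: its name, and indented under it one key for each argument. send_rows: Moves the arm, as the interface text tells. Its arguments: {"type":"object","properties":{"steps":{"type":"array","items":{"type":"number"}},"force":{"type":"number"}},"required":["steps"]}

```bash
mkdir -p pics
cat > h.py <<'E'
import numpy as np, cv2
from plant import sense, optics, bot
def save(n,f):
    s=optics.snapshot(n); cv2.imwrite('pics/'+f+'.png',s['pixels'][:,:,::-1]); np.savez('pics/'+f+'.npz',**s); return s
def P(s,u,v,z=None):
    "pixel->world; z None: depth (median 3x3)"
    K=s['mtx'];T=s['pose']
    r=np.array([(u-K[0,2])/K[0,0],(v-K[1,2])/K[1,1],1.])
    if z is None:
        w=s['range_z'][int(v)-1:int(v)+2,int(u)-1:int(u)+2]; d=np.median(w[w>0])
    else: d=(z-T[2,3])/(T[:3,:3]@r)[2]
    return T[:3,:3]@(r*d)+T[:3,3]
def cloud(s):
    K=s['mtx'];T=s['pose'];d=s['range_z'];v,u=np.mgrid[:d.shape[0],:d.shape[1]]
    c=np.stack([(u-K[0,2])/K[0,0]*d,(v-K[1,2])/K[1,1]*d,d],-1)
    return c@T[:3,:3].T+T[:3,3]
E
python3 - <<'E'
from h import *
a=save('top','top0');b=save('scene','sc0')
print(a['pose'].round(3),b['pose'].round(3),a['mtx'],sense())
cv2.imwrite('pics/top0x.png',cv2.resize(a['pixels'][:,:,::-1],(800,600),interpolation=cv2.INTER_CUBIC))
cv2.imwrite('pics/sc0x.png',cv2.resize(b['pixels'][:,:,::-1],(800,600),interpolation=cv2.INTER_CUBIC))
E
```

```text
[[-0.016 -0.989  0.15   0.388]
 [-1.     0.019  0.014 -0.024]
 [-0.017 -0.15  -0.989  1.313]
 [ 0.     0.     0.     1.   ]] [[-0.261  0.669 -0.696  1.098]
 [ 0.965  0.185 -0.184  0.144]
 [ 0.006 -0.72  -0.694  0.658]
 [ 0.     0.     0.     1.   ]] [[454.39901803   0.         260.04422025]
 [  0.         454.39901803 190.59787984]
 [  0.           0.           1.        ]] {'time_s': 0.1, 'qpos': array([-71.17232648,  30.77322548,  -0.25519217,  88.16250332,
         0.14814308,  61.1505457 ,  -4.07813408]), 'joint_velocities': array([-0.04502919, -0.00964193,  0.01693903, -0.13311317, -0.09462681,
       -0.05790566, -0.03213472]), 'joint_efforts': array([ 1.76790600e-03, -5.72078311e+01,  9.93519947e-01, -2.52232432e+01,
       -5.61869913e-02,  1.35283079e-02,  3.33714786e-05]), 'position': array([0.24980357, 0.59951162, 0.23794299]), 'tool_rot': array([1.79994803e+02, 8.57900314e-02, 6.73851256e+01]), 'contact_force': array([0.23894645, 0.52223694, 0.37127736]), 'torque': array([ 0.02724967, -0.01443893,  0.047982  ]), 'width': 0.0878837614106326}
```

View pics/top0x.png

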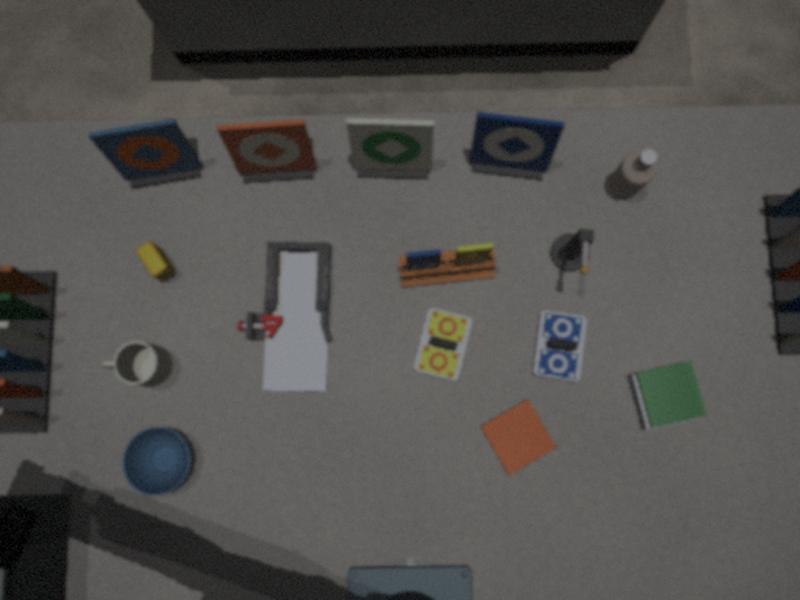

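View pics/sc0x.png

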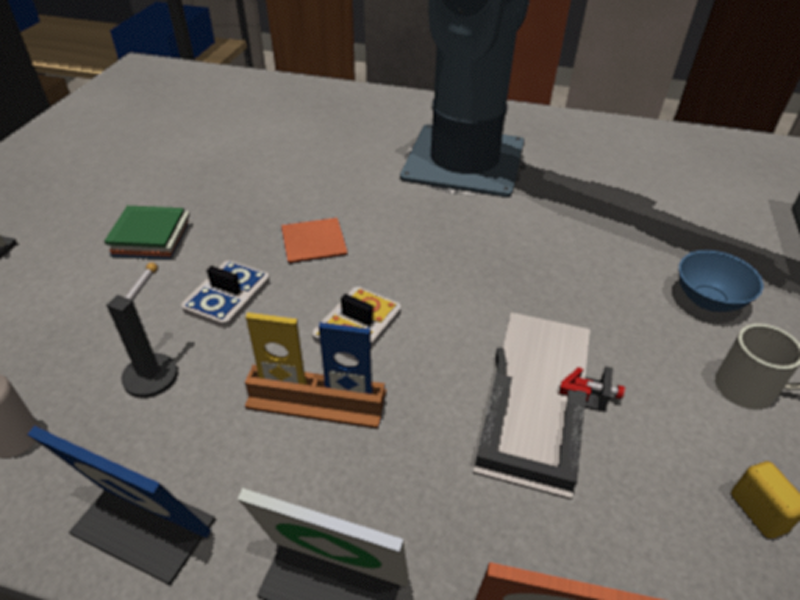

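The top view shows the dock at about (297,320) with the red catch at (265,325), the blue carrier at (560,345) and the ochre carrier at (443,344). The stand is at (447,265) with the blue tag on the left (424,258), and the post is at (575,250) with its peg tip near (584,270). The scene view agrees.

Run:
```python
from h import *
def ld(n): return dict(np.load(f'pics/{n}.npz'))
a=ld('top0');b=ld('sc0')
C=cloud(a);D=cloud(b);f=1.5625
def box(c,u0,v0,u1,v1): return c[int(v0/f):int(v1/f),int(u0/f):int(u1/f)].reshape(-1,3)
def rect(p,n):
    r=cv2.minAreaRect((p[:,:2]*1000).astype(np.float32)); print(n,len(p),'c',np.round(r[0],1),'sz',np.round(r[1],1),'ang',round(r[2],2),'zmed',p[:,2].mean().round(4))
sel=lambda p,l,h:p[(p[:,2]>l)&(p[:,2]<h)]
t=box(C,620,420,780,560); print('table z',t[:,2].mean(),t[:,2].std())
for n,B in dict(blue=(520,295,600,395),ochre=(405,295,485,395)).items():
    p=box(C,*B); rect(sel(p,.009,.022),n); rect(sel(p,.042,.06),n+' handle')
p=box(C,230,225,345,405)
rect(sel(p,.003,.010),'floor');rect(sel(p,.026,.034),'rails')
p=box(C,385,230,510,300); rect(sel(p,.03,.042),'stand')
for nm,B,cc in (('btag',(385,230,447,300),0),('otag',(450,230,510,300),0)):
    p=box(C,*B); rect(sel(p,.143,.154),nm+' top'); rect(sel(p,.06,.154),nm+' all')
p=box(C,540,220,610,300); rect(sel(p,.125,.165),'posthigh'); rect(sel(p,.138,.146),'posttop'); rect(sel(p,.003,.02),'foot')
for l in np.arange(.12,.17,.005):
    q=sel(p,l,l+.005); 
    if len(q): print(round(l,3),len(q),q.mean(0).round(4))
# scene view
for nm,B in (('btag',(315,320,378,395)),('otag',(245,310,305,385))):
    p=box(D,*B); q=sel(p,.06,.15); rect(q,nm+' sc'); 
    r=cv2.fitLine((q[:,:2]).astype(np.float32),cv2.DIST_HUBER,0,1e-4,1e-4).ravel();print(r, np.degrees(np.arctan2(r[1],r[0])))
    s=sel(p,.125,.148); print(s.mean(0))
p=box(D,100,250,185,400)
for l in np.arange(.12,.165,.005):
    q=sel(p,l,l+.005)
    if len(q): print(round(l,3),len(q),q.mean(0).round(4))
sx=cv2.resize(a['pixels'][130:265,150:400,::-1],None,fx=3.2,fy=3.2,interpolation=cv2.INTER_CUBIC); cv2.imwrite('pics/cr.png',cv2.convertScaleAbs(sx,alpha=1.6))
```

```text
table z 0.007723763206470857 0.0881615804533552
blue 1123 c [ 494.7 -289.3] sz [114.9 139.6] ang 63.72 zmed 0.0157
blue handle 97 c [ 493.1 -284.6] sz [49.8 14.7] ang 79.83 zmed 0.0506
ochre 1106 c [499.9 -71.7] sz [ 83.6 120.2] ang 74.41 zmed 0.0155
ochre handle 91 c [499.7 -71.8] sz [49.  14.2] ang 73.43 zmed 0.0499
floor 2932 c [563.9 219.7] sz [212.4 337.5] ang 89.71 zmed 0.0059
rails 834 c [604.  217.4] sz [166.9 181.9] ang 87.92 zmed 0.0301
stand 333 c [645.3 -82.6] sz [ 32.2 176.2] ang 5.3 zmed 0.0377
btag top 77 c [641.4 -37.8] sz [ 8.8 58.7] ang 5.67 zmed 0.1483
btag all 214 c [641. -38.] sz [ 9.6 59.7] ang 4.66 zmed 0.1174
otag top 77 c [ 649.5 -124.6] sz [ 9.4 59.2] ang 5.8 zmed 0.1486
otag all 223 c [ 649.2 -124.4] sz [ 9.9 59.7] ang 5.56 zmed 0.1177
posthigh 180 c [ 639.9 -306.5] sz [25.2 79.2] ang 76.82 zmed 0.1442
posttop 96 c [ 639.7 -311. ] sz [23.9 78.9] ang 85.36 zmed 0.1427
foot 718 c [ 655.8 -320.8] sz [130.  153.5] ang 87.75 zmed 0.0071
0.12 3 [ 0.6624 -0.3023  0.1212]
0.125 6 [ 0.6666 -0.3063  0.1284]
0.13 6 [ 0.6621 -0.3065  0.132 ]
0.135 18 [ 0.6634 -0.3128  0.1379]
0.14 72 [ 0.6606 -0.3118  0.1426]
0.145 51 [ 0.6388 -0.309   0.1472]
0.15 22 [ 0.6102 -0.304   0.1525]
0.155 5 [ 0.6065 -0.3036  0.1569]
btag sc 1014 c [643.7 -33.4] sz [10.8 60.5] ang 5.78 zmed 0.1099
[ 0.09680497 -0.9953034   0.6454078  -0.02389109] -84.44478
[ 0.64508117 -0.03257958  0.13878904]
otag sc 1000 c [ 651.7 -119.9] sz [12.3 61. ] ang 3.18 zmed 0.1094
[ 0.08869702 -0.99605864  0.65351504 -0.11323155] -84.91135
[ 0.65288592 -0.11862287  0.1386566 ]
0.12 31 [ 0.6748 -0.3024  0.1225]
0.125 37 [ 0.6747 -0.3033  0.127 ]
0.13 43 [ 0.672  -0.3035  0.1325]
0.135 108 [ 0.6629 -0.3057  0.1384]
0.14 126 [ 0.6505 -0.305   0.1416]
0.145 38 [ 0.6155 -0.2987  0.1473]
0.15 17 [ 0.6089 -0.2997  0.1512]
```

View pics/cr.png

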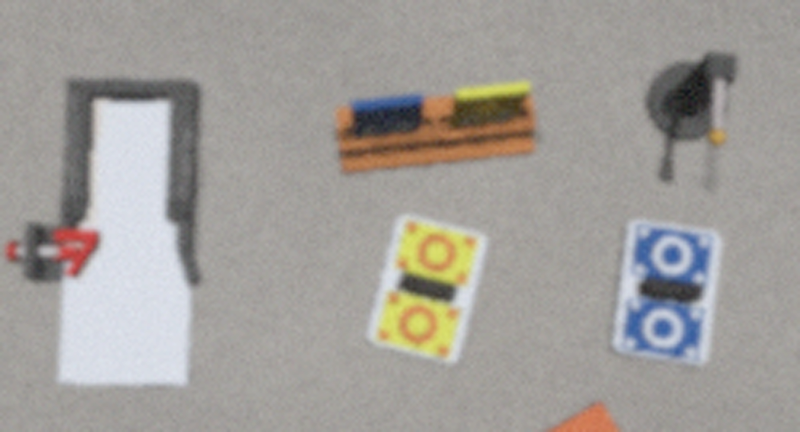

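The crop confirms the layout. In crop pixels the blue carrier is at (667,290), tilted a few degrees, the ochre carrier is at (428,288), the ball is at (717,138) and the column top is at (720,65). Next I'll refine with plane-rectified edges.

```bash
cat >> h.py <<'E'
def ortho(s,z,x0,x1,y0,y1,k=1000):
    "plane z view, k px/m; row0=x1 (x up), col0=y1 (y left)"
    K=s['mtx'];T=s['pose'];R=T[:3,:3].T;t=-R@T[:3,3]
    H=K@np.c_[R[:,0],R[:,1],R[:,2]*z+t]   # (x,y,1)->pix
    A=np.array([[0,-1/k,x1],[-1/k,0,y1],[0,0,1.]])
    return cv2.warpPerspective(s['pixels'],H@A,(int((y1-y0)*k),int((x1-x0)*k)),flags=cv2.INTER_LINEAR|cv2.WARP_INVERSE_MAP)
E
python3 - <<'E'
from h import *
a=dict(np.load('pics/top0.npz'))
# blue carrier by not-table colour
def fit(z,x0,x1,y0,y1,fn,n):
    o=ortho(a,z,x0,x1,y0,y1); g=cv2.GaussianBlur(o,(5,5),0).astype(int)
    m=fn(g).astype(np.uint8); m=cv2.morphologyEx(m,cv2.MORPH_OPEN,np.ones((5,5)))
    c=max(cv2.findContours(m,0,2)[0],key=cv2.contourArea); r=cv2.minAreaRect(cv2.convexHull(c))
    print(n,'c',x1-r[0][1]/1000,y1-r[0][0]/1000,np.round(r[1],1),'imgang',round(r[2],2)); return o,m
bg=np.median(ortho(a,0,.42,.45,-.2,-.05).reshape(-1,3),0); print('bg',bg)
hi=lambda g:(abs(g-bg).sum(-1)>55)
o,m=fit(.014,.41,.58,-.37,-.21,hi,'blue'); o2,m2=fit(.014,.41,.585,-.15,.0,hi,'ochre')
fl,m3=fit(.006,.35,.50,.12,.32,lambda g:(g[...,0]>bg[0]+25),'floor<.5')
big=ortho(a,.03,.35,.75,.1,.35,2)if 0 else ortho(a,.006,.36,.72,.1,.34,1600)
cv2.imwrite('pics/dock.png',cv2.convertScaleAbs(big[:,:,::-1],alpha=1.6)); print(big.shape)
# wide edges of floor per row
g=fl[...,0].astype(int)
for x in (.37,.39,.41,.43,.45):
    r=cv2.GaussianBlur(fl,(5,5),0)[int((.5-x)*1000),:,0].astype(int); d=np.diff(r); print(x,.32-d.argmax()/1000,.32-d.argmin()/1000)
for y in (.17,.19,.21,.23,.25):
    r=cv2.GaussianBlur(fl,(5,5),0)[:,int((.32-y)*1000),0].astype(int); d=np.diff(r); print(y,.5-d.argmin()/1000)
E
```

```text
bg [102. 100.  97.]
blue c 0.4926095428466797 -0.28401852416992185 [ 64.1 109. ] imgang 9.59
ochre c 0.5009165802001952 -0.0706149139404297 [ 85.3 118.5] imgang 15.42
floor<.5 c 0.461 0.202 [ 78. 112.] imgang 90.0
(576, 384, 3)
0.37 0.316 0.319
0.39 0.313 0.319
0.41 0.28800000000000003 0.32
0.43 0.261 0.14700000000000002
0.45 0.263 0.14500000000000002
0.17 0.42
0.19 0.421
0.21 0.421
0.23 0.421
0.25 0.424
```

View pics/dock.png

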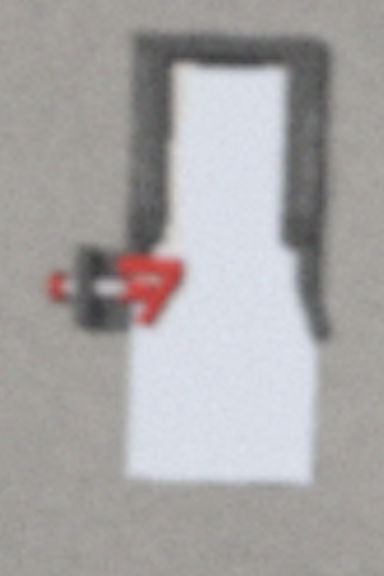

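```bash
cat >> h.py <<'E'
def go(x,y,z,yaw):
    s=sense();p=s['position'];w=s['tool_rot'][2];c,q=np.cos(np.radians(w)),np.sin(np.radians(w))
    d=np.array([x,y,z])-p
    t=-(yaw-w); 
    print('t',s['time_s'],'p',p.round(4),'yaw',w.round(2),'F',s['contact_force'].round(1),'w',s['width'].round(4))
    print('cm: %.2f %.2f %.2f turn %.2f  dist %.0fmm'%(100*(d[0]*c+d[1]*q),100*(d[0]*q-d[1]*c),-100*d[2],t,1000*np.linalg.norm(d)))
E
python3 -c "
from h import *
go(.50,.20,.24,88)"
```

```text
Traceback (most recent call last):
  File "h.py", line 27, in go
    print('t',s['time_s'],'p',p.round(4),'yaw',w.round(2),'F',s['contact_force'].round(1),'w',s['width'].round(4))
                                                                                              ^^^^^^^^^^^^^^^^
AttributeError: 'float' object has no attribute 'round'
```

```bash
sed -i "s/s\['width'\].round(4)/round(s['width'],4)/" h.py
python3 -c "
from h import *
go(.50,.20,.24,88)"
```

```text
t 0.1 p [0.2498 0.5995 0.2379] yaw 67.39 F [0.2 0.5 0.4] w 0.0879
cm: -27.26 38.46 -0.21 turn -20.61  dist 471mm
```

Call:
send_rows:
  steps: [0,-27.3,38.5,-0.2,-20.6,0,-27.3,38.5,-0.2,-20.6,0,-27.3,38.5,-0.2,-20.6,0,-27.3,38.5,-0.2,-20.6,0,-27.3,38.5,-0.2,-20.6,0,-27.3,38.5,-0.2,-20.6,0,-27.3,38.5,-0.2,-20.6,0,-27.3,38.5,-0.2,-20.6]

```text
time_s: 0.9
position: [0.4628, 0.2589, 0.2403]
tool_rot: [-180.0, 0.0, 88.0]
contact_force: [0.9, 0.1, 0.3]
width: 0.0885
```

```bash
python3 -c "
from h import *
go(.50,.20,.24,88)"
```

```text
t 0.9 p [0.4628 0.2589 0.2403] yaw 87.98 F [0.9 0.1 0.3] w 0.0885
cm: -5.76 3.92 0.03 turn -0.02  dist 70mm
```

Call:
send_rows:
  steps: [0,-4.5,3,0,0,0,-5.8,3.9,0,0,0,-5.8,3.9,0,0,0,-5.8,3.9,0,0]

```text
time_s: 1.3
position: [0.4986, 0.2021, 0.2401]
tool_rot: [-180.0, -0.0, 88.0]
contact_force: [0.8, 0.5, -0.6]
width: 0.0883
```

```bash
cat >> h.py <<'E'
from scipy.spatial.transform import Rotation as Ro
def wrist(f):
    s=sense();T=np.eye(4);T[:3,:3]=Ro.from_euler('xyz',s['tool_rot'],degrees=True).as_matrix();T[:3,3]=s['position']
    a=optics.snapshot('wrist');a['pose']=T@a['T_tool_cam'];np.savez('pics/'+f+'.npz',**a);return a
def wortho(s,z,x0,x1,y0,y1,k=1000):
    "fisheye plane-z view"
    K=s['mtx'];T=s['pose'];h,w=int((x1-x0)*k),int((y1-y0)*k)
    v,u=np.mgrid[:h,:w];p=np.stack([x1-v/k,y1-u/k,np.full(u.shape,z)],-1)
    c=(p-T[:3,3])@T[:3,:3];r=np.hypot(c[...,0],c[...,1]);th=np.arctan2(r,c[...,2])/np.maximum(r,1e-9)
    return cv2.remap(s['pixels'],(K[0,0]*c[...,0]*th+K[0,2]).astype(np.float32),(K[1,1]*c[...,1]*th+K[1,2]).astype(np.float32),cv2.INTER_LINEAR)
def wcloud(s):
    K=s['mtx'];T=s['pose'];d=s['range_z'];v,u=np.mgrid[:d.shape[0],:d.shape[1]]
    a=(u-K[0,2])/K[0,0];b=(v-K[1,2])/K[1,1];r=np.hypot(a,b);f=np.where(r>1e-9,np.tan(np.minimum(r,1.5))/np.maximum(r,1e-9),1)
    return np.stack([a*f*d,b*f*d,d],-1)@T[:3,:3].T+T[:3,3]
E
python3 - <<'E'
from h import *
go(.5,.2,.24,88)
a=wrist('w1'); print(a['pose'].round(3),a['mtx'].round(1))
o=[wortho(a,z,.36,.72,.09,.31,1600)[:,:,::-1] for z in (.006,.024)]
im=np.hstack(o); cv2.imwrite('pics/w1o.png',im); print(im.shape)
C=wcloud(a);p=C.reshape(-1,3)[a['range_z'].ravel()>0]
p=p[(p[:,0]>.42)&(p[:,0]<.72)&(p[:,1]>.1)&(p[:,1]<.3)]
for l,h in((.003,.009),(.026,.034)):
    q=p[(p[:,2]>l)&(p[:,2]<h)];print(len(q),q.min(0),q.max(0),q.mean(0))
E
```

```text
t 1.3 p [0.4986 0.2021 0.2401] yaw 87.97 F [ 0.8  0.5 -0.6] w 0.0883
cm: -0.20 0.14 0.01 turn -0.03  dist 2mm
[[ 0.036  0.958  0.285  0.425]
 [ 0.999 -0.035 -0.011  0.204]
 [-0.001  0.285 -0.959  0.386]
 [ 0.     0.     0.     1.   ]] [[297.3   0.  256.1]
 [  0.  297.3 188.7]
 [  0.    0.    1. ]]
(576, 704, 3)
12877 [0.42000018 0.13352971 0.00300629] [0.6802235  0.28850474 0.00899927] [0.52564139 0.20177639 0.00543894]
2668 [0.51249101 0.13869702 0.02603023] [0.66789165 0.29895453 0.03399763] [0.59874653 0.20428368 0.03006594]
```

View pics/w1o.png

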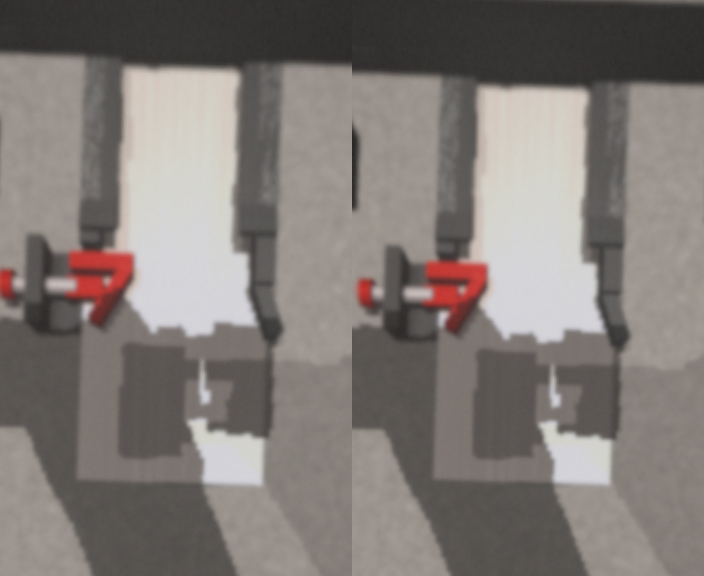

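The left panel (z = 6 mm) puts the open-end corners at (77,479) and (263,484). That gives a dock yaw of about -1.8°, origin (.619,.197) and start (.454,.202). The catch is at (100,275). Now I'll go to the blue carrier.

Call:
send_rows:
  steps: [0,-38,1,0,7.8,0,-38,1,0,7.8,0,-38,1,0,7.8,0,-38,1,0,7.8,0,-38,1,0,7.8,0,-38,1,0,7.8,0,-38,1,0,7.8,0,-38,1,0,7.8]

```text
time_s: 2.15
position: [0.4956, -0.1806, 0.2406]
tool_rot: [180.0, 0.0, 80.2]
contact_force: [0.2, -0.5, 0.5]
width: 0.0881
```

```bash
python3 -c "
from h import *
go(.493,-.285,.2,80.2)"
```

```text
t 2.15 p [ 0.4956 -0.1806  0.2406] yaw 80.16 F [ 0.2 -0.5  0.5] w 0.0881
cm: -10.33 1.53 4.06 turn -0.04  dist 112mm
```

Call:
send_rows:
  steps: [0,-10.3,1.5,4,0,0,-10.3,1.5,4,0,0,-10.3,1.5,4,0,0,-10.3,1.5,4,0,0,-10.3,1.5,4,0]

```text
time_s: 2.65
position: [0.494, -0.2799, 0.2005]
tool_rot: [-180.0, -0.1, 80.4]
contact_force: [1.0, 1.3, -0.4]
width: 0.0882
```

Run:
```python
from h import *
go(.493,-.285,.02,80.2)
a=wrist('w2')
b=wortho(a,.05,.40,.60,-.39,-.19,2000)[:,:,::-1]; c=wortho(a,.014,.40,.60,-.39,-.19,2000)[:,:,::-1]
cv2.imwrite('pics/w2o.png',cv2.convertScaleAbs(np.hstack([c,b]),alpha=1.3))
p=wcloud(a).reshape(-1,3)
q=p[(p[:,0]>.44)&(p[:,0]<.54)&(p[:,1]>-.34)&(p[:,1]<-.23)&(p[:,2]>.045)&(p[:,2]<.055)]
print(len(q),cv2.minAreaRect((q[:,:2]*1000).astype(np.float32)))
q=p[(p[:,0]>.54)&(p[:,0]<.7)&(p[:,1]>-.4)&(p[:,1]<-.2)&(p[:,2]>.12)&(p[:,2]<.17)]
print(len(q)); 
for l in np.arange(.55,.7,.01):
    r=q[abs(q[:,0]-l)<.005]
    if len(r): print(l.round(3),len(r),r.mean(0).round(4),r[:,2].max().round(4))
```

```text
t 2.65 p [ 0.494  -0.2799  0.2005] yaw 80.35 F [ 1.   1.3 -0.4] w 0.0882
cm: -0.52 -0.02 18.05 turn 0.15  dist 181mm
626 ((491.9376220703125, -281.57476806640625), (49.58588409423828, 13.311535835266113), 80.4901123046875)
215
0.6 149 [ 0.6016 -0.302   0.1492] 0.1549
0.61 62 [ 0.6074 -0.3012  0.152 ] 0.1543
0.62 4 [ 0.6166 -0.3016  0.1462] 0.1477
```

View pics/w2o.png

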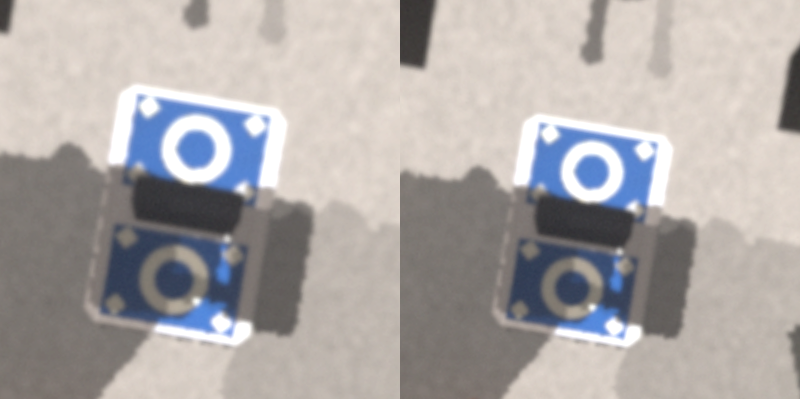

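The left panel shows the carrier outline with corners at (135,87), (285,115), (88,312) and (243,345). That gives centre (.4925,-.284) and yaw about -9.7°. I'll descend with the jaws along the handle's length, because the body would clear the brass ball only narrowly the other way.

```bash
python3 -c "
from h import *
go(.4925,-.2832,.022,80.3)"
```

```text
t 2.7 p [ 0.4943 -0.2797  0.2008] yaw 80.4 F [-0.3  0.2  0.3] w 0.0879
cm: -0.38 -0.11 17.88 turn 0.10  dist 179mm
```

Call:
send_rows:
  steps: [0,-0.4,-0.1,5,0.1,0,-0.4,-0.1,10,0.1,0,-0.4,-0.1,13.5,0.1,0,-0.4,-0.1,15,0.1,0,-0.4,-0.1,15,0.1]

```text
time_s: 3.2
position: [0.4912, -0.2842, 0.0494]
tool_rot: [-179.9, -0.1, 80.2]
contact_force: [0.8, -0.6, 0.7]
width: 0.0882
```

```bash
python3 -c "
from h import *
go(.4925,-.2832,.022,80.3)"
```

```text
t 3.2 p [ 0.4912 -0.2842  0.0494] yaw 80.21 F [ 0.8 -0.6  0.7] w 0.0882
cm: 0.12 0.11 2.74 turn -0.09  dist 27mm
```

Descend and close on the handle.

Call:
send_rows:
  steps: [0,0.1,0.1,1.5,0,0,0.1,0.1,2.7,0,0,0.1,0.1,2.7,0,0.6,0.1,0.1,2.7,0,0.6,0.1,0.1,2.7,0,0.6,0.1,0.1,2.7,0,0.6,0.1,0.1,2.7,0,0.6,0.1,0.1,2.7,0]
  force: 30

```text
time_s: 4.0
position: [0.4929, -0.2844, 0.0237]
tool_rot: [180.0, -0.1, 80.1]
contact_force: [-0.4, 3.5, 3.5]
width: 0.0501
```

Call:
send_rows:
  steps: [0.6,0,0,-3,0,0.6,0,0,-8,0,0.6,0,0,-12,0,0.6,5,0,-12,0,0.6,10,0,-12,-2,0.6,15,0,-12,-4,0.6,20,0,-12,-6,0.6,25,0,-12,-8]

```text
time_s: 4.8
position: [0.535, -0.0375, 0.1432]
tool_rot: [-180.0, 0.0, 88.1]
contact_force: [0.5, 0.1, -3.8]
width: 0.0497
```

```bash
python3 -c "
from h import *
go(.454,.2025,.14,88.2)"
```

```text
t 4.8 p [ 0.535  -0.0375  0.1432] yaw 88.15 F [ 0.5  0.1 -3.8] w 0.0497
cm: 23.73 -8.87 0.32 turn -0.05  dist 253mm
```

Call:
send_rows:
  steps: [0.6,23.7,-8.9,2,0,0.6,23.7,-8.9,2,0,0.6,23.7,-8.9,2,0,0.6,23.7,-8.9,2,0,0.6,23.7,-8.9,2,0,0.6,23.7,-8.9,2,0,0.6,23.7,-8.9,2,0,0.6,23.7,-8.9,2,0]

```text
time_s: 5.6
position: [0.4548, 0.1991, 0.1233]
tool_rot: [-180.0, 0.1, 88.0]
contact_force: [0.4, 0.1, -3.2]
width: 0.0496
```

Run:
```python
from h import *
go(.454,.2025,.06,88.2)
a=optics.snapshot('top')
C=cloud(a);p=C.reshape(-1,3);s=sense()['position']
q=p[(p[:,0]>.36)&(p[:,0]<.56)&(p[:,1]>.1)&(p[:,1]<.3)]
b=ortho(a,s[2]-.0237+.014,.35,.65,.08,.33,1600)[:,:,::-1];cv2.imwrite('pics/t3.png',cv2.convertScaleAbs(b,alpha=1.5)); print(s[2]-.0097,b.shape)
a=wrist('w3');b2=wortho(a,s[2]-.0097,.35,.65,.08,.33,1600)[:,:,::-1];cv2.imwrite('pics/t3.png',np.hstack([cv2.convertScaleAbs(b,alpha=1.5),b2]))
```

```text
t 5.6 p [0.4548 0.1991 0.1233] yaw 88.01 F [ 0.4  0.1 -3.2] w 0.0496
cm: 0.34 -0.09 6.33 turn -0.19  dist 63mm
0.11362398871857178 (480, 400, 3)
```

View pics/t3.png

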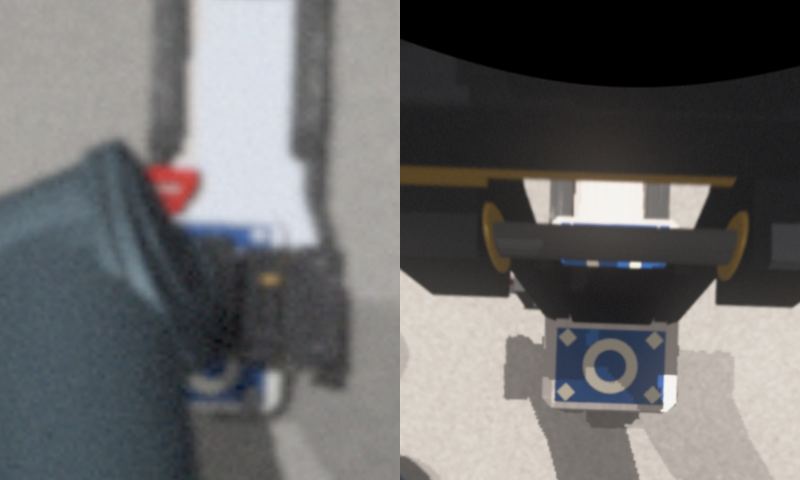

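The right panel shows the carrier held square, cols 545–678 and rows 218–407. Its centre is within about 1 mm of the TCP. Lowering it onto the dock's open floor.

Call:
send_rows:
  steps: [0.6,0.35,-0.5,1,-0.2,0.6,0.35,-0.5,4,-0.2,0.6,0.35,-0.5,7,-0.2,0.6,0.35,-0.5,8.5,-0.2,0.6,0.35,-0.5,8.5,-0.2]

```text
time_s: 6.2
position: [0.4478, 0.2028, 0.0361]
tool_rot: [-179.8, 0.1, 88.2]
contact_force: [0.3, 0.4, -3.2]
width: 0.0496
```

```bash
python3 -c "
from h import *
go(.450,.203,.0297,88.2)"
```

```text
t 6.2 p [0.4478 0.2028 0.0361] yaw 88.23 F [ 0.3  0.4 -3.2] w 0.0496
cm: 0.03 0.22 0.64 turn 0.03  dist 7mm
```

Set down, then open.

Call:
send_rows:
  steps: [0.6,0,0.2,0.3,0,0.6,0,0.2,0.6,0,0.6,0,0.2,0.7,0,0.6,0,0.2,0.7,0,0.1,0,0.2,0.6,0,0.1,0,0.2,0.6,0,0.1,0,0.2,0.6,0,0.1,0,0.2,0.6,0]

```text
time_s: 7.0
position: [0.4518, 0.2043, 0.0327]
tool_rot: [180.0, -0.0, 88.3]
contact_force: [0.1, -0.1, -0.2]
width: 0.0781
```

```bash
python3 -c "
from h import *
go(.450,.2025,.08,-1.8)"
```

```text
t 7.0 p [0.4518 0.2043 0.0327] yaw 88.28 F [ 0.1 -0.1 -0.2] w 0.0781
cm: -0.19 -0.18 -4.73 turn 90.08  dist 47mm
```

```bash
python3 -c "
from h import *
print(sense()['qpos'].round(0))"
```

```text
[-35.  36.   7. 118.  -9.  27.  67.]
```

Call:
send_rows:
  steps: [0.1,0,0,-2.5,0,0.1,0,0,-4.7,0,0.1,0,0,-4.7,8,0.1,0,0,-4.7,16,0.1,0,0,-4.7,24,0.1,0,0,-4.7,32,0.1,0,0,-4.7,40,0.1,0,0,-4.7,48]

```text
time_s: 7.8
position: [0.4516, 0.2043, 0.0795]
tool_rot: [-180.0, -0.0, 40.0]
contact_force: [-0.4, 0.3, -0.1]
width: 0.0793
```

```bash
python3 -c "
from h import *
print(sense()['qpos'].round(0))
go(.450,.2025,.08,-1.8)"
```

```text
[-46.  32.  21. 118. -20.  33.  29.]
t 7.8 p [0.4516 0.2043 0.0795] yaw 39.96 F [-0.4  0.3 -0.1] w 0.0793
cm: -0.24 0.03 -0.05 turn 41.76  dist 2mm
```

Call:
send_rows:
  steps: [0,-0.2,0,0,8,0,-0.2,0,0,16,0,-0.2,0,0,24,0,-0.2,0,0,32,0,-0.2,0,0,40,0,-0.2,0,0,41.8,0,-0.2,0,0,41.8]

```text
time_s: 8.5
position: [0.45, 0.203, 0.0794]
tool_rot: [180.0, -0.0, -1.4]
contact_force: [-0.5, -0.3, 0.7]
width: 0.0878
```

Run:
```python
from h import *
a=optics.snapshot('scene')
p=cloud(a).reshape(-1,3)
q=p[(p[:,0]>.40)&(p[:,0]<.5)&(p[:,1]>.15)&(p[:,1]<.26)&(p[:,2]>.044)&(p[:,2]<.06)]
print(len(q),cv2.minAreaRect((q[:,:2]*1000).astype(np.float32)),q[:,2].max())
cv2.imwrite('pics/s4.png',cv2.resize(a['pixels'][180:330,280:430,::-1],(600,600),interpolation=cv2.INTER_CUBIC))
go(.450,.2025,.032,-1.8)
```

```text
87 ((454.76007080078125, 204.66490173339844), (49.32645797729492, 15.082510948181152), 87.68372344970703) 0.05513338813590818
t 8.55 p [0.45   0.203  0.0794] yaw -1.34 F [ 0.6 -0.3  0.4] w 0.0884
cm: -0.00 0.05 4.74 turn 0.46  dist 47mm
```

View pics/s4.png

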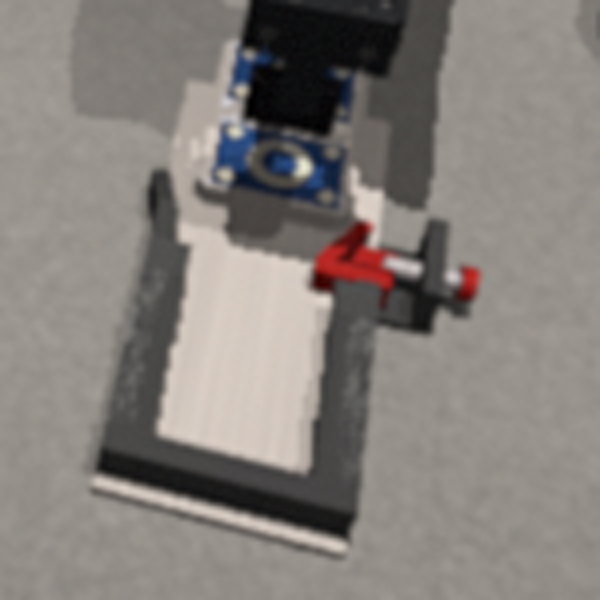

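The scene crop shows the carrier flat on the open floor, its leading end at (280,195) just short of the catch at (350,260) and centred. I'll regrip along x.

Call:
send_rows:
  steps: [0,0,0,2.5,0.5,0,0,0,4.9,0.5,0,0,0,4.9,0.5,1,0,0,4.9,0.5,1,0,0,4.9,0.5,1,0,0,4.9,0.5,1,0,0,4.9,0.5,1,0,0,4.9,0.5]
  force: 35

```text
time_s: 9.35
position: [0.4503, 0.2031, 0.0309]
tool_rot: [-180.0, -0.0, -2.0]
contact_force: [0.3, -1.0, -1.3]
width: 0.0502
```

```bash
python3 -c "
from h import *
go(.6191-.060,.1972+.060*.0314,.032,-1.8)"
```

```text
t 9.35 p [0.4503 0.2031 0.0309] yaw -2.0 F [ 0.3 -1.  -1.3] w 0.0502
cm: 10.88 0.02 -0.11 turn -0.20  dist 109mm
```

Call:
send_rows:
  steps: [1,0,0,0,0,1,0,0,0,0,1,0,0,0,0,1,0,0,0,0,1,0,0,0,0]

```text
time_s: 9.85
position: [0.4504, 0.2028, 0.0304]
tool_rot: [180.0, -0.0, -2.0]
contact_force: [0.8, -0.3, 0.3]
width: 0.0138
```

Call:
send_rows:
  steps: [1,1,0,0,0,1,2.5,0,0,0,1,4,0,0,0,1,5.5,0,0,0,1,7,0,0,0,1,7,0,0,0]

```text
time_s: 10.45
position: [0.5184, 0.1983, 0.0302]
tool_rot: [179.9, 0.3, -2.1]
contact_force: [-2.1, -4.9, 0.4]
width: 0.0139
```

```bash
python3 -c "
from h import *
go(.6191-.060,.1972+.060*.0314,.031,-1.8)"
```

```text
t 10.45 p [0.5184 0.1983 0.0302] yaw -2.08 F [-2.1 -4.9  0.4] w 0.0139
cm: 4.07 -0.22 -0.08 turn -0.28  dist 41mm
```

Call:
send_rows:
  steps: [1,1,-0.1,0,0,1,2.5,-0.1,0,0,1,4,-0.1,0,0,1,5.5,-0.1,0,0,1,7,-0.1,0,0,1,7,-0.1,0,0]

```text
time_s: 11.05
position: [0.59, 0.196, 0.0301]
tool_rot: [179.8, 0.1, -2.1]
contact_force: [-0.9, -6.1, 2.7]
width: 0.0137
```

```bash
python3 -c "
from h import *
go(.6191,.1972,.031,-1.8)"
```

```text
t 11.05 p [0.59   0.196  0.0301] yaw -2.07 F [-0.9 -6.1  2.7] w 0.0137
cm: 2.91 -0.22 -0.09 turn -0.27  dist 29mm
```

Call:
send_rows:
  steps: [1,1,0,0,0,1,2,0,0,0,1,2.6,0,0,0,1,2.6,0,0,0]

```text
time_s: 11.45
position: [0.6164, 0.1966, 0.0302]
tool_rot: [179.9, 0.0, -2.1]
contact_force: [0.9, -1.9, 0.3]
width: 0.0137
```

Call:
send_rows:
  steps: [1,0.2,0,0,0,1,0.4,0,0,0,1,0.4,0,0,0]

```text
time_s: 11.75
position: [0.6187, 0.1982, 0.03]
tool_rot: [-180.0, 0.2, -2.0]
contact_force: [-5.0, -0.6, 2.1]
width: 0.0139
```

Call:
send_rows:
  steps: [1,0.2,0,0,0,1,0.2,0,0,0,1,0.2,0,0,0]

```text
time_s: 12.05
position: [0.6187, 0.1982, 0.03]
tool_rot: [-180.0, 0.4, -2.0]
contact_force: [-10.7, -2.4, 9.0]
width: 0.0136
```

Call:
send_rows:
  steps: [1,-0.3,0,0,0,0.2,-0.3,0,0,0,0.2,-0.3,0,0,0,0.2,-0.3,0,0,0,0.2,-0.3,0,-0.5,0,0.2,-0.3,0,-5,0,0.2,-0.3,0,-10,0,0.2,-0.3,0,-15,0]

```text
time_s: 12.85
position: [0.619, 0.1977, 0.1823]
tool_rot: [180.0, -0.0, -2.0]
contact_force: [0.8, 0.6, -0.2]
width: 0.0677
```

Run:
```python
from h import *
a=optics.snapshot('scene')
cv2.imwrite('pics/s5.png',cv2.resize(a['pixels'][180:330,280:430,::-1],(600,600),interpolation=cv2.INTER_CUBIC))
go(.642,-.037,.26,5.4)
```

```text
t 12.9 p [0.6239 0.1982 0.1914] yaw -2.08 F [2.9 0.2 5.5] w 0.07
cm: 2.67 23.44 -6.86 turn -7.48  dist 246mm
```

View pics/s5.png

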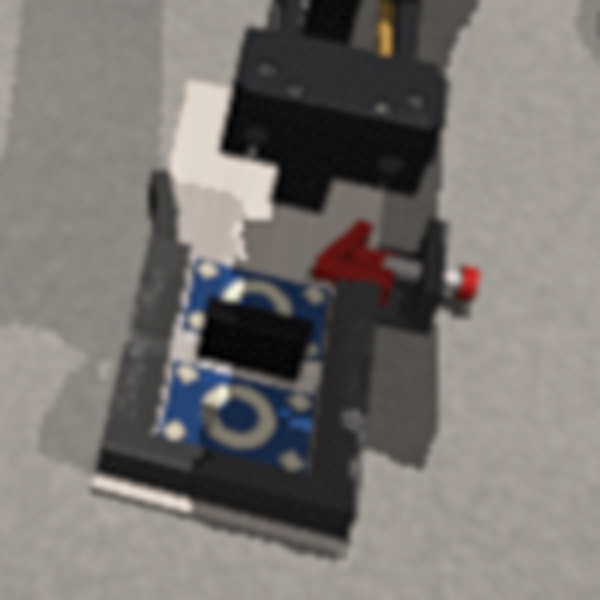

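The scene crop shows the carrier against the back stop with the red catch back out at (330,262) behind its trailing end. It is home. Next, the tag.

Call:
send_rows:
  steps: [0.4,0,0,-6.5,0,0.4,1,5,-6.5,-2,0.4,2,10,-6.5,-4,0.4,2.5,15,-6.5,-6,0.4,2.7,19,-6.5,-7.5,0.4,2.7,22,-6.5,-7.5,0.4,2.7,23.4,-6.5,-7.5,0.4,2.7,23.4,-6.5,-7.5]

```text
time_s: 13.7
position: [0.6377, -0.0389, 0.2457]
tool_rot: [180.0, -0.0, 5.3]
contact_force: [-0.0, 0.2, -0.3]
width: 0.0525
```

Call:
send_rows:
  steps: [0.4,0,0,0,0,0.4,0,0,0,0]

```text
time_s: 13.9
position: [0.6381, -0.0338, 0.2451]
tool_rot: [-179.9, -0.0, 5.7]
contact_force: [0.2, 0.9, -0.1]
width: 0.053
```

Run:
```python
from h import *
a=wrist('w6'); p=wcloud(a).reshape(-1,3)
for n,y0,y1 in(('b',-.08,.01),('o',-.165,-.085)):
    q=p[(p[:,0]>.61)&(p[:,0]<.68)&(p[:,1]>y0)&(p[:,1]<y1)&(p[:,2]>.1)&(p[:,2]<.156)]
    if len(q)>5: print(n,len(q),cv2.minAreaRect((q[:,:2]*1000).astype(np.float32)),np.percentile(q[:,2],98))
s=optics.snapshot('scene');b=optics.snapshot('top')
for nm,s in(('sc',s),('top',b)):
    p=cloud(s).reshape(-1,3);q=p[(p[:,0]>.60)&(p[:,0]<.625)&(p[:,1]>-.33)&(p[:,1]<-.28)&(p[:,2]>.135)&(p[:,2]<.16)]
    print(nm,len(q),q.mean(0),q.max(0),q.min(0))
go(.642,-.037,.2,5.4)
```

```text
b 687 ((641.6578369140625, -34.653968811035156), (7.648207187652588, 60.37347412109375), 5.410020351409912) 0.1486770286103812
o 421 ((647.705078125, -107.75159454345703), (8.010396957397461, 34.599910736083984), 3.9891507625579834) 0.14878099673887699
sc 69 [ 0.61364222 -0.29834463  0.14751009] [ 0.62455768 -0.2929088   0.15359667] [ 0.60215911 -0.30547149  0.14064626]
top 42 [ 0.61172891 -0.30488354  0.15153371] [ 0.62472168 -0.29814675  0.15834302] [ 0.60131745 -0.31171219  0.14257172]
t 14.05 p [ 0.6379 -0.035   0.2452] yaw 5.62 F [-0.3 -0.1 -0. ] w 0.0528
cm: 0.39 0.24 4.52 turn 0.22  dist 45mm
```

Call:
send_rows:
  steps: [0.4,0.38,0,4,0.2,0.4,0.38,0,6,0.2,0.4,0.38,0,6,0.2]

```text
time_s: 14.35
position: [0.6396, -0.0352, 0.1824]
tool_rot: [-180.0, 0.3, 5.4]
contact_force: [-0.2, 1.1, 0.2]
width: 0.0524
```

```bash
python3 -c "
from h import *
go(.6417,-.035,.118,5.4)"
```

```text
t 14.35 p [ 0.6396 -0.0352  0.1824] yaw 5.36 F [-0.2  1.1  0.2] w 0.0524
cm: 0.21 0.00 6.44 turn -0.04  dist 64mm
```

Call:
send_rows:
  steps: [0.4,0.2,0,3,0,0.4,0.2,0,5.5,0,0.4,0.2,0,6.4,0,0.4,0.2,0,6.4,0,1,0.2,0,6.4,0,1,0.2,0,6.4,0,1,0.2,0,6.4,0,1,0.2,0,6.4,0]
  force: 25

```text
time_s: 15.15
position: [0.6439, -0.0363, 0.1222]
tool_rot: [-180.0, -0.1, 5.3]
contact_force: [-0.4, -0.1, 0.7]
width: 0.0229
```

Call:
send_rows:
  steps: [1,0,0,0,0,1,0,0,0,0,1,0,0,0,0]

```text
time_s: 15.45
position: [0.6433, -0.0364, 0.1216]
tool_rot: [-180.0, 0.0, 5.3]
contact_force: [-1.1, 1.0, 2.8]
width: 0.0074
```

Call:
send_rows:
  steps: [1,0,0,-2,0,1,0,0,-5,0,1,0,0,-9,0,1,0,0,-13,0,1,-1,0,-16,0,1,-4,3,-16,3,1,-7,6.5,-16,6,1,-9,11,-16,9]

```text
time_s: 16.25
position: [0.5625, -0.1537, 0.2813]
tool_rot: [-179.9, 0.0, -3.7]
contact_force: [1.1, -0.1, -1.1]
width: 0.0076
```

```bash
python3 -c "
from h import *
go(.53,-.293,.28,-8)
print(sense()['qpos'].round(0))"
```

```text
t 16.25 p [ 0.5625 -0.1537  0.2813] yaw -3.7 F [ 1.1 -0.1 -1.1] w 0.0076
cm: -2.35 14.11 0.13 turn 4.30  dist 143mm
[-21.  26.  43.  98. -20.  64.  25.]
```

Call:
send_rows:
  steps: [1,-1,5,0,2,1,-2.3,9.5,0,4.3,1,-2.3,13,0,4.3,1,-2.3,14.1,0,4.3,1,-2.3,14.1,0,4.3,1,-2.3,14.1,0,4.3]

```text
time_s: 16.85
position: [0.5326, -0.2916, 0.2809]
tool_rot: [-179.9, 0.0, -7.9]
contact_force: [-0.1, 0.3, -0.9]
width: 0.0078
```

Run:
```python
from h import *
go(.53,-.293,.176,-8)
a=wrist('w7'); C=wcloud(a); p=C.reshape(-1,3); t=optics.snapshot('top');s=optics.snapshot('scene')
for nm,p in(('w',p),('top',cloud(t).reshape(-1,3)),('sc',cloud(s).reshape(-1,3))):
    q=p[(p[:,0]>.58)&(p[:,0]<.72)&(p[:,1]>-.36)&(p[:,1]<-.26)&(p[:,2]>.11)&(p[:,2]<.165)]
    print(nm,len(q))
    for l in np.arange(.59,.7,.01):
        r=q[abs(q[:,0]-l)<.005]
        if len(r)>2: print(l.round(3),len(r),np.median(r,0).round(4),r[:,2].max().round(4),r[:,1].min().round(4),r[:,1].max().round(4))
im=np.hstack([cv2.resize(a['pixels'][:,:,::-1],(500,375)),cv2.resize(s['pixels'][140:260,40:140,::-1],(300,375),interpolation=cv2.INTER_CUBIC)])
cv2.imwrite('pics/w7.png',im)
```

```text
t 16.85 p [ 0.5326 -0.2916  0.2809] yaw -7.93 F [-0.1  0.3 -0.9] w 0.0078
cm: -0.24 0.17 10.49 turn 0.07  dist 105mm
w 1095
0.6 82 [ 0.6023 -0.3004  0.1515] 0.1541 -0.3072 -0.2956
0.61 105 [ 0.6087 -0.3008  0.1518] 0.1554 -0.309 -0.2951
0.62 77 [ 0.62   -0.3024  0.1476] 0.1502 -0.3081 -0.2986
0.63 79 [ 0.6296 -0.3039  0.1451] 0.1482 -0.3092 -0.3004
0.64 75 [ 0.64   -0.3054  0.1428] 0.146 -0.311 -0.3014
0.65 77 [ 0.6496 -0.3068  0.1404] 0.1431 -0.3135 -0.303
0.66 300 [ 0.6594 -0.3067  0.1396] 0.1435 -0.3214 -0.2977
0.67 229 [ 0.67   -0.3072  0.1413] 0.1435 -0.323 -0.2984
0.68 71 [ 0.6768 -0.3054  0.141 ] 0.143 -0.3231 -0.2996
top 190
0.6 12 [ 0.6022 -0.3033  0.1527] 0.1546 -0.3083 -0.2995
0.61 17 [ 0.6092 -0.3039  0.1535] 0.1574 -0.3127 -0.2983
0.62 14 [ 0.6205 -0.3058  0.1484] 0.154 -0.3112 -0.3021
0.63 15 [ 0.6297 -0.3079  0.1472] 0.15 -0.3124 -0.303
0.64 13 [ 0.6412 -0.3083  0.1428] 0.1476 -0.3129 -0.3041
0.65 14 [ 0.6496 -0.3102  0.1416] 0.1466 -0.3141 -0.3056
0.66 48 [ 0.66   -0.3101  0.14  ] 0.1476 -0.3252 -0.3004
0.67 40 [ 0.6703 -0.3091  0.1425] 0.1471 -0.3249 -0.3006
0.68 17 [ 0.6767 -0.3097  0.1435] 0.1476 -0.3248 -0.303
sc 464
0.61 40 [ 0.6107 -0.2966  0.1498] 0.1533 -0.3049 -0.2919
0.62 28 [ 0.6202 -0.2995  0.1461] 0.1485 -0.3043 -0.296
0.63 29 [ 0.6296 -0.3006  0.1436] 0.1466 -0.3055 -0.2975
0.64 28 [ 0.64   -0.3018  0.141 ] 0.1446 -0.3085 -0.2999
0.65 29 [ 0.6498 -0.3036  0.1386] 0.1417 -0.3119 -0.3009
0.66 52 [ 0.6624 -0.3024  0.1387] 0.142 -0.3206 -0.295
0.67 107 [ 0.6702 -0.2986  0.1378] 0.1422 -0.3217 -0.2947
0.68 149 [ 0.6788 -0.3071  0.1287] 0.1419 -0.3229 -0.2972
```

View pics/w7.png

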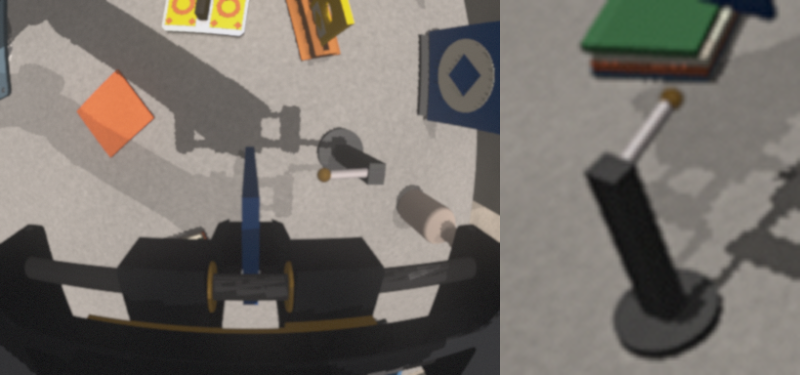

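The wrist picture shows the tag held upright by its top at (250,230). The ball is at (324,175) and the column at (376,172), and the peg is free. Peg yaw is about -8.7° and the ball is at (.606,-.3015). I'll check the tag's offset in the hand before going on.

Run:
```python
from h import *
a=dict(np.load('pics/w7.npz'))
T=a['T_tool_cam']; a2=dict(a); a2['pose']=T; p=wcloud(a2)[a['range_z']>0]
q=p[(abs(p[:,0])<.008)&(abs(p[:,1])<.05)&(p[:,2]>-.005)&(p[:,2]<.14)]
print(len(q))
for l in np.arange(0,.125,.01):
    r=q[abs(q[:,2]-l)<.005]
    if len(r)>3: print(l.round(3),len(r),r[:,1].min().round(4),r[:,1].max().round(4),np.median(r[:,0]).round(4))
print(np.percentile(q[:,2],99.5))
go(.576,-.2985,.1756,-8.7)
```

```text
533
0.0 135 -0.0323 -0.0077 0.0
0.01 71 -0.0321 -0.0311 0.0
0.02 58 -0.0319 -0.0313 0.0
0.03 51 -0.032 -0.0313 0.0
0.04 44 -0.032 -0.0314 -0.0
0.05 39 -0.0321 -0.0313 -0.0
0.06 31 -0.032 -0.0315 -0.0
0.07 26 -0.0322 -0.0315 0.0004
0.08 24 -0.032 -0.0314 -0.0
0.09 22 -0.0322 -0.0314 -0.0012
0.1 20 -0.032 -0.0316 -0.0
0.11 12 -0.0321 -0.0315 0.0004
0.10953014391730713
t 17.0 p [ 0.5328 -0.2912  0.2811] yaw -7.85 F [ 0.3  0.4 -1.3] w 0.0078
cm: 4.38 0.13 10.55 turn 0.85  dist 114mm
```

Call:
send_rows:
  steps: [1,0,0.1,4,0.8,1,0,0.1,8,0.8,1,0,0.1,10.5,0.8,1,2,0.1,10.5,0.8,1,3.5,0.1,10.5,0.8,1,3.5,0.1,10.5,0.8]

```text
time_s: 17.6
position: [0.5688, -0.2974, 0.176]
tool_rot: [-180.0, -0.1, -8.6]
contact_force: [0.2, 0.1, -1.9]
width: 0.0076
```

```bash
python3 -c "
from h import *
u=np.array([.9885,-.151])
for d in (-.02,.026):
    H=np.array([.606,-.3015])+d*u; go(H[0]-.0002,H[1]-.0016,.1756 if d<0 else .172,-8.7)"
```

```text
t 17.6 p [ 0.5688 -0.2974  0.176 ] yaw -8.6 F [ 0.2  0.1 -1.9] w 0.0076
cm: 1.74 0.01 0.04 turn 0.10  dist 17mm
t 17.6 p [ 0.5688 -0.2974  0.176 ] yaw -8.6 F [ 0.2  0.1 -1.9] w 0.0076
cm: 6.34 0.01 0.40 turn 0.10  dist 64mm
```

Call:
send_rows:
  steps: [1,1.5,0,0,0.1,1,3,0,0,0.1,1,4.2,0,0.1,0.1,1,5.4,0,0.3,0.1,1,6.4,0,0.5,0.1,1,6.4,0,0.5,0.1,1,6.4,0,0.5,0.1]

```text
time_s: 18.3
position: [0.6292, -0.3088, 0.1713]
tool_rot: [180.0, 0.0, -8.9]
contact_force: [-0.7, 0.1, -2.0]
width: 0.0081
```

```bash
python3 -c "
from h import *
go(.6315,-.307,.1600,-8.7)"
```

```text
t 18.3 p [ 0.6292 -0.3088  0.1713] yaw -8.91 F [-0.7  0.1 -2. ] w 0.0081
cm: 0.20 -0.21 1.13 turn -0.21  dist 12mm
```

Call:
send_rows:
  steps: [1,0.2,-0.2,0.3,-0.2,1,0.2,-0.2,0.6,-0.2,1,0.2,-0.2,0.9,-0.2,1,0.2,-0.2,1.0,-0.2,1,0.2,-0.2,1.0,-0.2]

```text
time_s: 18.8
position: [0.6318, -0.3073, 0.1612]
tool_rot: [-180.0, 0.0, -8.7]
contact_force: [0.4, 0.4, -1.7]
width: 0.0078
```

Call:
send_rows:
  steps: [1,0,0,0.1,0,1,0,0,0.2,0,1,0,0,0.2,0]

```text
time_s: 19.1
position: [0.6321, -0.3075, 0.1596]
tool_rot: [180.0, -0.0, -8.7]
contact_force: [0.7, 0.4, -1.0]
width: 0.0076
```

Call:
send_rows:
  steps: [1,0,0,0.1,0,1,0,0,0.2,0,1,0,0,0.2,0]

```text
time_s: 19.4
position: [0.6322, -0.3077, 0.159]
tool_rot: [-180.0, -0.0, -8.7]
contact_force: [-2.4, 1.1, 7.5]
width: 0.008
```

Call:
send_rows:
  steps: [1,0,0,-0.1,0,0.6,0,0,-0.1,0,0.6,0,0,-0.1,0,0.6,0,0,-0.1,0,0.6,0,0,-0.1,0,0.6,0,0,-0.1,0]

```text
time_s: 20.0
position: [0.632, -0.3073, 0.1583]
tool_rot: [180.0, 0.0, -8.7]
contact_force: [-0.7, -0.3, -0.6]
width: 0.035
```

Call:
send_rows:
  steps: [0.6,0,0,-0.5,0,0.6,0,0,-2,0,0.6,0,0,-4,0,0.6,0,0,-7,0,0.6,0,0,-11,0,0.6,-4,0,-14,0,0.6,-8,0,-14,0,0.6,-12,0,-14,0]

```text
time_s: 20.8
position: [0.5124, -0.2898, 0.3006]
tool_rot: [180.0, -0.2, -8.7]
contact_force: [-0.2, 0.3, 0.2]
width: 0.0351
```

Call:
send_rows:
  steps: [0.6,-4,0,0,0,0.6,-4,0,0,0,0.6,-4,0,0,0,0.6,-4,0,0,0,0.6,-4,0,0,0,0.6,-4,0,0,0,0.6,-4,0,0,0,0.6,-4,0,0,0]

```text
time_s: 21.6
position: [0.474, -0.2832, 0.2983]
tool_rot: [180.0, 0.0, -8.7]
contact_force: [-0.5, -0.5, -1.2]
width: 0.0353
```

Run:
```python
from h import *
go(.6,-.3,.3,-8.7)
s=optics.snapshot('scene');t=optics.snapshot('top')
p=cloud(s).reshape(-1,3);q=p[(p[:,0]>.6)&(p[:,0]<.665)&(p[:,1]>-.36)&(p[:,1]<-.25)&(p[:,2]>.03)&(p[:,2]<.2)]
print(len(q),np.percentile(q,[1,50,99],0).round(3))
im=np.hstack([cv2.resize(s['pixels'][130:270,50:410,::-1],(540,400)),cv2.resize(t['pixels'][130:270,150:400,::-1],(260,400))])
a=cv2.resize(s['pixels'][120:340,40:440,::-1],(800,440),interpolation=cv2.INTER_CUBIC); cv2.imwrite('pics/s8.png',a)
```

```text
t 21.6 p [ 0.474  -0.2832  0.2983] yaw -8.72 F [-0.5 -0.5 -1.2] w 0.0353
cm: 12.71 -0.25 -0.17 turn -0.02  dist 127mm
1290 [[ 0.609 -0.334  0.045]
 [ 0.636 -0.298  0.132]
 [ 0.664 -0.272  0.185]]
```

View pics/s8.png

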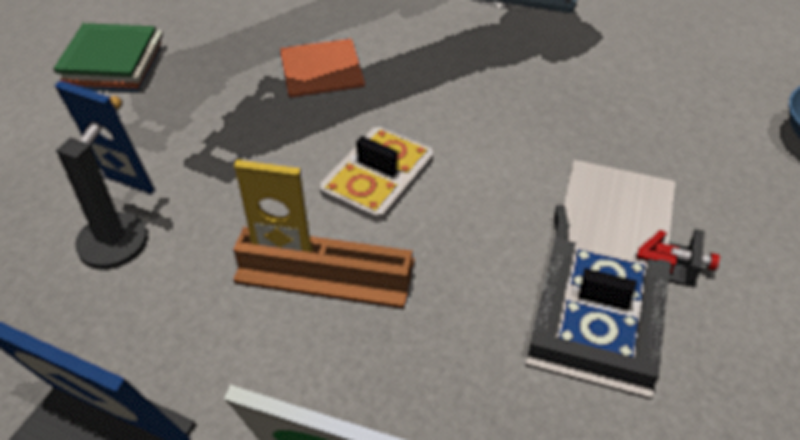

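The picture shows the blue tag hanging on the peg at (105,140), with the ball in front of it at (117,102). The carrier is home at (600,300) and the red catch is out behind it at (655,248). The ochre items are in place. One numeric check, then I'll hand in.

Run:
```python
from h import *
a=dict(np.load('pics/top0.npz'));t=optics.snapshot('top');p0=cloud(a).reshape(-1,3);p=cloud(t).reshape(-1,3)
def r(p,x0,x1,y0,y1,z0,z1):
    q=p[(p[:,0]>x0)&(p[:,0]<x1)&(p[:,1]>y0)&(p[:,1]<y1)&(p[:,2]>z0)&(p[:,2]<z1)]
    return cv2.minAreaRect((q[:,:2]*1000).astype(np.float32))
for n,b in dict(ochre=(.45,.55,-.12,-.02,.042,.06),otag=(.6,.7,-.17,-.085,.143,.154)).items(): print(n,r(p0,*b),r(p,*b))
h=r(p,.57,.66,.15,.25,.044,.062); print('handle',h)
d=np.array(h[0])/1000-[.6191,.1972]; print('dock xy mm',(d[0]*.9995-d[1]*.0314)*1e3,(d[0]*.0314+d[1]*.9995)*1e3)
b=cloud(t)[:]; m=(t['pixels'][...,0]>100)&(t['pixels'][...,1]<60)&(b[...,1]>.15)&(b[...,1]<.27)&(b[...,0]>.5)&(b[...,0]<.58); q=b[m]; print('red tip miny',np.percentile(q[:,1],2) if len(q) else None)
m0=(a['pixels'][...,0]>100)&(a['pixels'][...,1]<60); b=cloud(a); m0&=(b[...,1]>.15)&(b[...,1]<.27)&(b[...,0]>.5)&(b[...,0]<.58); print('before',np.percentile(b[m0][:,1],2))
bot.sign_off()
```

```text
ochre ((499.66375732421875, -71.8384780883789), (49.00472640991211, 14.203716278076172), 73.4304428100586) ((499.4072265625, -71.72898864746094), (48.95744705200195, 14.106559753417969), 73.23087310791016)
otag ((649.5496215820312, -124.62789916992188), (9.376141548156738, 59.204952239990234), 5.798060894012451) ((649.3283081054688, -124.30764770507812), (8.865095138549805, 58.50043869018555), 5.7094502449035645)
handle ((618.51611328125, 194.47157287597656), (48.69537353515625, 13.554925918579102), 88.676513671875)
dock xy mm -0.49792216369627107 -2.7453969534301734
red tip miny 0.22625544945014114
before 0.2268739786694063
the job is handed in; nothing more can be done
```

The job is handed in, and the last checks support both parts. The hand-in itself gives no verdict.

- **Blue carrier:** I set it on the dock's open end, regripped it along x, and slid it past the catch until it met the back stop with about 10 N. The final top view puts it about 0.5 mm short of home along the slide. The catch tip reads 226 mm in world y against 227 mm before the slide, so the catch is shut.
- **Blue tag:** I lifted it from the stand, threaded its hole over the ball and lowered it onto the peg. The last view of the tag shows it hanging with the ball in front of it and the gripper clear.
- **Ochre carrier and tag:** both measure within 0.5 mm of where they started.
- **Limits:** about 22 s were used of the 58 s allowed. The highest wrist force in the readings was about 14 N, at the back stop.

**Disagreement between cameras:** the cameras differ by 2–5 mm in y. The top view's 2.7 mm sideways offset of the carrier in the dock is within that error and within the 4 mm rail clearance.

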